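Move a lift-off roller guard to the other feed head

TASK

The empty feed head is going into use: take the hinged roller guard off the feed head where it hangs and hang it on the other one. Pinch the pin's pull plate towards the fixed ear to draw the sprung hinge pin, keep it drawn while you lift the guard off and lower it into the other head's slots; there slide it to the left until you feel its stop, then let the pin spring out, so that the guard lies flat with both hinge ends fully home in their bores. Leave the other things on the bench where they are.

Things in the scene. Friction and masses are not known exactly. Their poses are not given: they have to be found in the camera images.
- feed_1: Feed head on which the guard hangs at the start (the left or the right one of two alike). Fixed white and grey device, 155 x 198 x 206 mm, two black rollers, a back panel and a hood. Origin under its base. x to its back, y along the hinge line to its left, z up. The hung guard slopes up to the back at 30 degrees from level: its outward normal is (-0.5, 0, 0.866).
- feed_1_seat (a point): Point on the hinge line of feed_1, 105 mm above the bench and 15 mm behind (+x) the origin of feed_1, where guard_axis lies when the guard is home; axes of feed_1.
- feed_2: The other, empty feed head, the same in every size and axis as feed_1; the guard shall hang here.
- feed_2_seat (a point): The same point on feed_2. Two ledges 14 mm under the hinge line (along the normal) carry the guard's plate. It goes in along the normal when it stands 9.5 mm (8.5 to 11) to the right (-y) of home with the pin drawn; the brackets' roofs keep it in when home.
- feed_2_left_bore (a point): Mouth of feed_2's left bore, at y +80.5 mm of the seat. The steel bracket has a slot 13 mm wide from y 72.5 to 80.5, open along the normal, with flares that end 16 mm out from the hinge line; farther out, y 80.5 to 88.5, follows a roofed bore of the same width, then an end wall. feed_1 is the same.
- feed_2_right_bore (a point): Mouth of feed_2's right bore, at y -89.5 mm of the seat. Same bracket mirrored, but the open flared slot is longer: y -71.5 to -89.5; roofed bore y -89.5 to -97.5, then an end wall. feed_1 is the same.
- feed_2_hood (a point): Lower front edge of feed_2's hood, 7 mm behind the hinge line (+x) and 81 mm above it; the hood is 20 mm thick and runs from here to the back panel over the whole width. It bars a gripper that comes straight down on the guard's ears; a tool tilted along the guard's normal passes. feed_1 is the same.
- guard_axis (a point): Loose aluminium guard (0.15 to 0.24 kg): point on its hinge line. Axes as the feed head's when hung. In them the plate (87 x 130 x 6 mm) slopes by 30 degrees, reaches 75 mm downhill and 12 mm uphill of the hinge line, y -60 to +70, upper face 8 mm below the hinge line. It has two upright ears near the hinge line: a fixed one and the pin's pull plate.
- guard_grip (a point): Point on the guard 34 mm out from guard_axis along its normal: middle between the ears when the pin is fully drawn, where pads should hold. Both ears are 26 mm wide along the slope (16 mm downhill to 10 mm uphill of here), 8 mm thick, and end 18 mm farther out along the normal. Outside the pull plate the pin's rod and sleeve lie 28 mm below here and deeper.
- ear (a point): Outer (left) face of the fixed aluminium ear, y +22 mm of guard_grip.
- pull_plate (a point): Outer (right) face of the dark steel pull plate fixed on the sprung pin: y -41 mm of guard_grip when hung, -22 mm when fully drawn. Over both ears 63 mm hung, 44 mm drawn. Pinched by a gripper centred half-way between the ears as hung (y -9.5), the guard slides 9.5 mm to the right out of the left bore as the pin is drawn.
- stub_end (a point): End of the guard's fixed left hinge stub, 10 mm thick with a round nose, at y +88 mm of guard_axis; home it is 7.5 mm deep in the left bore.
- pin_end (a point): Round nose of the sprung right hinge pin (8.4 mm thick), at y -97.5 mm of guard_axis when hung, -78.5 mm when fully drawn, then level with the end of its 10 mm sleeve. Let go, it springs into the right bore, but it is stiff and does not push the guard fully home to the left: slide the guard home first.
- hinge_pin (a joint): How far the sprung pin is drawn, m: 0 when hung, -0.003 sprung out free, 0.019 fully drawn (stop). Stiff: the spring barely outdoes the pin's own rubbing (net 0.2 N out when hung, 2 N fully drawn); drawing it takes about 12 to 14 N. It does not tell whether the guard is home.
- loupe: Bystander: black loupe 39 x 39 x 37 mm, standing between the feed heads; origin under its centre.
- timer: Bystander: white bench timer 62 x 62 x 22 mm at the left; origin under its centre.
- label_roll: Bystander: white label roll 59 x 30 mm at the right; origin under its centre.
- canister: Bystander: standing canister 59 x 162 mm at the right; origin under its centre.

How it is judged:
On the way, in this order (a step that is already met when the one before it is completed fails the run):
1. the sprung pin is drawn while the guard still lies on its first feed head (value of joint hinge_pin above 0.014 m and distance between guard_axis and feed_1_seat below 0.02 m), for 0.1 s.
2. the guard is lifted clear of its first feed head (distance between guard_axis and feed_1_seat above 0.06 m), for 0.2 s.
At the end, for the whole second after the job is handed in: The guard hangs home on the second feed head: its hinge-line point within 4 mm of the seat, the stub at least 4.5 mm deep in the left bore, the sprung pin at least 3.5 mm deep in the right bore and drawn less than 6 mm, the plate lying flat on its ledges (within 0.08 rad), at rest (distance between guard_axis and feed_2_seat below 0.004 m and y of stub_end in the frame of feed_2_seat above 0.085 m and y of pin_end in the frame of feed_2_seat below -0.093 m and value of joint hinge_pin below 0.006 m and angle between the x axis of guard_axis and the x axis of feed_2_seat, either way round below 0.08 rad and angle between the y axis of guard_axis and the y axis of feed_2_seat, either way round below 0.05 rad and velocity of joint hinge_pin below 0.01 m/s); the robot touches nothing.
It fails at once if a bystander (loupe, timer, label roll or canister) is pushed more than 20 mm (distance of any of loupe, timer, label_roll, canister from where it was at the start of the episode above 0.02 m).
It also fails if it takes over 45 s, if anything falls off the work surface, if the arm or the gripper's body presses on something with over 40 N, if the wrist force passes 120 N, or if a joint passes its speed limit or range.

ROBOT

A 7-joint arm with a two-finger parallel gripper is mounted at the origin on a cart in front of the work surface, level with it; the furniture and walls round the work are solid. World frame = base frame: x ahead of the robot, y to its left, z up, the work surface at z = 0. Lengths are in m, angles in rad, forces in N, time in s.
With the tool pointing down it reaches from about 0.425 to 0.925 m from the base axis. Payload 6.8 kg.
Tool frame: the origin (TCP) lies at the very end of the fingers, on their centre line; the grasp point (between the pads) lies 19 mm behind it (r.tcp_to_grasp is the distance from the TCP to the grasp point, in m); z points along the fingers, y is the line along which they close (so a half turn about z gives the same grasp; the last joint's range is limited). The gripper opens to 85 mm and grips with 20 to 120 N. Pads are 22 mm wide; open, the fingers measure 114 mm over their backs; the gripper's body (76 mm by 85 mm) begins 54 mm behind the grasp point. The pads swing forward as they close: fully open they stand 13 mm farther back than shut.
Start: joints at [-1.274, 0.477, 0.022, 1.555, -0.011, 1.109, -0.083], TCP at [0.266, 0.62, 0.231] pointing down, gripper open.
Joint ranges: [-2.96, 2.96], [-0.34, 2.1], [-1.41, 1.46], [0.24, 2.44], [-1.37, 4.51], [0.17, 1.92], [-2.96, 2.96]. Speed limits (rad/s): [2.39, 2.39, 3.14, 3.14, 3.14, 3.14, 3.14].

INTERFACE

Orientations are given as a rotation vector (axis times angle).
In Python, from bench import r gives the robot as it stands.
- The arm moves only by the tool step_arm, never from a script. Its argument "moves" is a list of rows, each a list of 7 numbers: the shift along the tool's x, y, z in mm, then the turn, a rotation vector about the tool's x, y, z in rad, then the finger opening in mm, from 0 to 85.4. A call has 1 to 8 rows; each row is the pose to reach, as a shift and turn from the pose commanded when the call began, along the tool's axes at that moment; what a row does not reach only later rows make up. A row lasts 1/10 s, in which the tool goes at most 50 mm and 8.59 degrees, less where a joint would pass 70% of its speed; a pose out of reach is approached as far as the arm can. A call with a gripper value outside its range is refused whole. The fingers move at their own pace and stop on an object; "grip_force" is the grip in N (left out, the last holds). Time passes only in rows, so rows that repeat a pose let the fingers close. It gives the time, the measured TCP pose, the force, the opening and the grip force at its end, in the units of the state.
- r.get_obs(): the state, without advancing time (a new reading comes with each control period).
- r.grab_frame(name): name is "scene" or "top"; returns a dict with "image" (420x560x3 uint8, red, green, blue), "depth" (420x560 float32, m along the optical axis (not along the pixel's ray), 0 where there is no reading), "mtx" (3x3 intrinsics, pixels), "rvec" (rotation vector, rad) and "tvec" (3), from world to camera coordinates, as OpenCV has them. Camera axes: x right, y down, z forward; pixel columns grow to the right and rows downward; lengths in m; the calibration is good to about 2 mm. A picture is of the moment at which its call begins.
- r.hand_in(): hands the job in; it is judged then, once.
The state is a dict: "clock": time; "joints": joint angles; "qvel": joint speeds; "tau": joint torques, N m; "tcp_pos": TCP position; "orientation": TCP orientation; "contact_force": force on the tool from outside, world axes, zero at the start; "moment": the same for the moment, N m; "grip_width": finger opening in m; "gripper_force": force on a finger pad.
Only numpy, scipy, OpenCV 4.12 (cv2) and the standard library are available. Lean on these libraries where they do the work, as an engineer would, in place of code of your own. Each camera call takes 0.05 s, during which the arm holds its last target. There are 200 camera calls.

## Working session

There is one attempt and no reset: what is moved stays moved. The work goes in short steps, Python scripts to look and compute and a tool call to move; the robot and the scene stay as the last step left them, time stands still between calls to the robot, and variables do not carry over. Pictures are saved under pics/ and viewed, at most 10 in all, crops included, and the job is handed in when it is done.

Besides the shell and the picture viewer there is one more tool, called after "Request:" as name(argument=value, ...) on one line, values as JSON. step_arm: Moves the arm, as the interface text tells. Its arguments: {"type":"object","properties":{"moves":{"type":"array","items":{"type":"array","items":{"type":"number"}}},"grip_force":{"type":"number"}},"required":["moves"]}

```bash
ls; mkdir -p pics; python3 - <<'E'
from bench import r
import cv2,numpy as np
print(r.get_obs())
for n in("scene","top"):
    f=r.grab_frame(n); np.savez(f"pics/{n}0.npz",**f)
    cv2.imwrite(f"pics/{n}0.png",f["image"][:,:,::-1])
    R=cv2.Rodrigues(np.array(f["rvec"]))[0]; print(n,f["mtx"],-R.T@np.array(f["tvec"]).ravel(),R)
E
```

```text
pics
{'clock': 0.0, 'joints': array([-1.27411696,  0.47777928,  0.02233371,  1.55642641, -0.011498  ,
        1.10926112, -0.08308145]), 'qvel': array([ 0.00059425, -0.00177299,  0.00064703, -0.00032732, -0.0002225 ,
       -0.00106977,  0.00082376]), 'tau': array([-8.07819997e-04, -5.96451831e+01,  1.60785321e+00, -2.81196105e+01,
        1.25175482e-02,  9.51970374e-03,  2.03304995e-05]), 'tcp_pos': array([0.26561157, 0.619929  , 0.23035011]), 'orientation': array([-6.31376830e-01, -3.07726278e+00,  2.71964424e-03]), 'contact_force': array([-0.17695852,  0.60620541,  0.18368905]), 'moment': array([-0.01134608, -0.03369053,  0.02289428]), 'gripper_force': 0.0, 'grip_width': 0.08536511473507344}
scene [[455.06571497   0.         277.19096427]
 [  0.         455.06571497 204.21005201]
 [  0.           0.           1.        ]] [-0.4799415  -0.54481219  0.84696609] [[ 0.44739159 -0.89432708 -0.00445274]
 [-0.46930776 -0.2305295  -0.85241209]
 [ 0.76130873  0.38345171 -0.5228516 ]]
top [[503.81059145   0.         274.65309837]
 [  0.         503.81059145 198.55267213]
 [  0.           0.           1.        ]] [ 0.29926478 -0.02564698  1.6788173 ] [[ 0.0261955  -0.99965426  0.00226934]
 [-0.98687398 -0.02622234 -0.1593491 ]
 [ 0.15935351  0.00193468 -0.98721969]]
```

View pics/scene0.png

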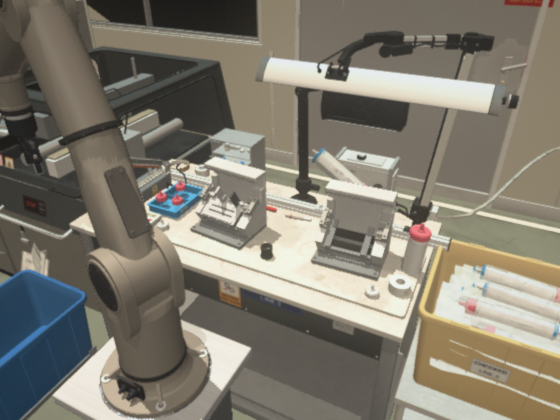

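View pics/top0.png

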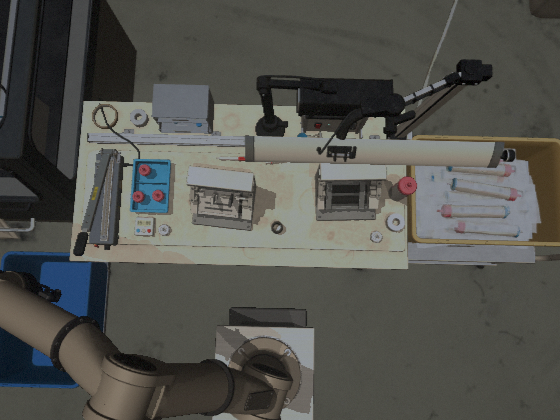

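The guard hangs on the left head, at scene (232,200) and top (222,200). The right head is empty, at scene (355,225) and top (350,190). I'll make enlarged crops of both and a depth cloud.

```bash
cat > h.py <<'E'
import numpy as np,cv2
def load(n): return dict(np.load(f"pics/{n}.npz"))
def cloud(f):
    d=f["depth"];v,u=np.mgrid[:420,:560];K=f["mtx"]
    c=np.stack([(u-K[0,2])/K[0,0]*d,(v-K[1,2])/K[1,1]*d,d],-1)
    R=cv2.Rodrigues(f["rvec"])[0]
    P=(c-f["tvec"].ravel())@R; P[d==0]=np.nan
    return P
def proj(f,p): return cv2.projectPoints(np.atleast_2d(p).astype(float),f["rvec"],f["tvec"],f["mtx"],None)[0][:,0]
def tri(fa,ua,fb,ub):
    M=[f["mtx"]@np.c_[cv2.Rodrigues(f["rvec"])[0],f["tvec"].ravel()] for f in(fa,fb)]
    X=cv2.triangulatePoints(M[0],M[1],np.array(ua,float),np.array(ub,float)).ravel();return X[:3]/X[3]
E
python3 - <<'E'
from h import *
s,t=load("scene0"),load("top0")
def crop(f,u,v): 
    return cv2.resize(f["image"][v:v+75,u:u+100,::-1],(400,300),interpolation=cv2.INTER_CUBIC)
a=np.vstack([np.hstack([crop(s,180,160),crop(s,305,185)]),np.hstack([crop(t,172,160),crop(t,300,155)])])
cv2.imwrite("pics/m.png",a)
P,Q=cloud(s),cloud(t)
for n,C in(("s",P),("t",Q)):
  for nm,(u,v) in dict(sLbase=(232,230),sR=(350,262),sLhood=(235,175),sRhood=(360,195),).items() if n=="s" else dict(Lhood=(222,180),Rhood=(350,172),lampc=(400,152),lamp=(300,150),loupe=(278,228),guard=(222,212)).items():
    print(n,nm,C[v,u].round(3))
E
```

```text
s sLbase [0.53  0.127 0.012]
s sR [ 0.536 -0.267  0.017]
s sLhood [0.566 0.126 0.195]
s sRhood [ 0.601 -0.259  0.205]
t Lhood [0.589 0.135 0.207]
t Rhood [ 0.623 -0.246  0.207]
t lampc [ 0.604 -0.315  0.528]
t lamp [ 0.603 -0.08   0.526]
t loupe [ 0.467 -0.036  0.034]
t guard [0.51  0.145 0.073]
```

View pics/m.png

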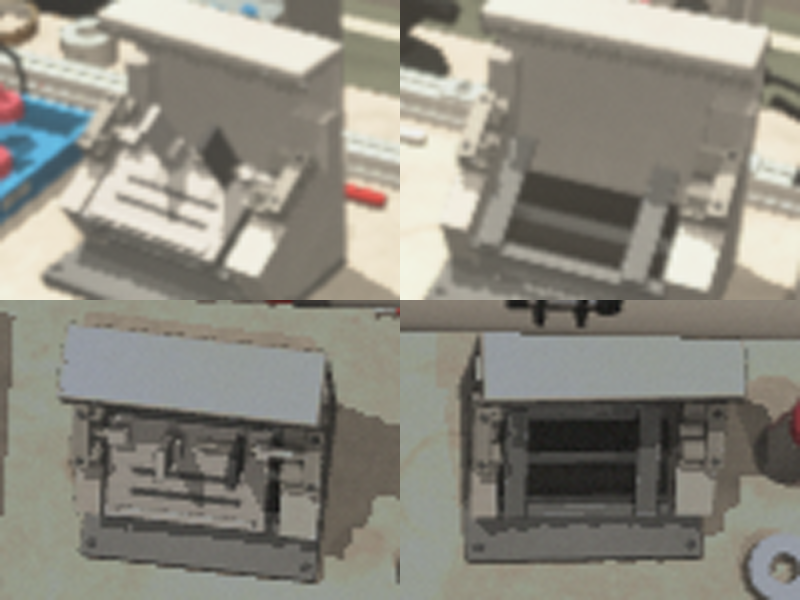

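```bash
python3 - <<'E'
from h import *
for n in("scene0","top0"):
  f=load(n);C=cloud(f)
  for nm,c in(("L",(0.58,0.13)),("R",(0.615,-0.25))):
    near=(abs(C[...,0]-c[0])<.13)&(abs(C[...,1]-c[1])<.16)
    z=C[...,2]
    for part,lo,hi in(("hood",.198,.214),("base",.008,.024)):
      m=near&(z>lo)&(z<hi)
      # largest component
      k,l,st,_=cv2.connectedComponentsWithStats(m.astype(np.uint8)); 
      i=1+st[1:,4].argmax(); m=l==i
      p=C[m]; zz=np.median(p[:,2])
      # backproject pixels on plane zz
      rc=cv2.minAreaRect((p[:,:2]*1000).astype(np.float32))
      vv,uu=np.nonzero(m)
      print(n,nm,part,m.sum(),"z",zz.round(4),"cen",p[:,:2].mean(0).round(4),"rect",np.round(rc[0],1),np.round(rc[1],1),round(rc[2],2))
      # front edge: bin along y, min x
      b=np.round(p[:,1]/.004).astype(int); E=np.array([[p[b==j,1].mean(),p[b==j,0].min()] for j in np.unique(b) if (b==j).sum()>2])
      # robust line
      k=np.ones(len(E),bool)
      for _ in range(5):
        a=np.polyfit(E[k,0],E[k,1],1); k=abs(np.polyval(a,E[:,0])-E[:,1])<.004
      print("   front x = %.4f + %.4f*(y-%.3f) n=%d  yaw %.4f"%(np.polyval(a,c[1]),a[0],c[1],k.sum(),-np.arctan(a[0])))
E
```

```text
scene0 L hood 650 z 0.2062 cen [0.5872 0.1382] rect [592.9 144.1] [199.6  64.8] 84.66
   front x = 0.5629 + 0.0918*(y-0.130) n=48  yaw -0.0915
scene0 L base 886 z 0.0147 cen [0.502  0.1409] rect [541.6 148.8] [204.3 152.5] 85.87
   front x = 0.4662 + 0.0783*(y-0.130) n=49  yaw -0.0781
scene0 R hood 1019 z 0.2063 cen [ 0.6326 -0.2443] rect [ 655.5 -235.9] [118.4 228.2] 2.84
   front x = 0.5997 + -0.0427*(y--0.250) n=50  yaw 0.0427
scene0 R base 1117 z 0.0145 cen [ 0.5354 -0.2608] rect [ 569.1 -255.1] [138.9 198.5] 2.29
   front x = 0.5032 + -0.0370*(y--0.250) n=49  yaw 0.0370
top0 L hood 1248 z 0.2056 cen [0.5936 0.1427] rect [594.3 143.2] [197.6  59.3] 85.03
   front x = 0.5651 + 0.0914*(y-0.130) n=49  yaw -0.0912
top0 L base 590 z 0.0141 cen [0.4863 0.1508] rect [487.1 150.1] [203.2  39.1] 86.06
   front x = 0.4685 + 0.0851*(y-0.130) n=49  yaw -0.0848
top0 R hood 1050 z 0.206 cen [ 0.6244 -0.2512] rect [ 623.9 -255.1] [ 54.4 198.3] 0.74
   front x = 0.6015 + -0.0483*(y--0.250) n=48  yaw 0.0482
top0 R base 592 z 0.0142 cen [ 0.5219 -0.2591] rect [ 521.9 -258.2] [200.5  45.4] 89.29
   front x = 0.5053 + -0.0325*(y--0.250) n=49  yaw 0.0325
```

```bash
cat >> h.py <<'E'
def rz(a): return np.array([[np.cos(a),-np.sin(a),0],[np.sin(a),np.cos(a),0],[0,0,1]])
E
python3 - <<'E'
from h import *
H={"L":(np.array([.564,.13,0]),-.090),"R":(np.array([.6006,-.25,0]),.042)}
for n in("scene0","top0"):
  f=load(n);C=cloud(f)
  for nm,(o,a) in H.items():
    q=(C-o)@rz(a)   # head frame (x from hood front)
    z=q[...,2]
    for part,zl,zh,xl,xh in(("hood",.198,.214,.004,.05),("base",.008,.024,-.09,-.065)):
      m=(z>zl)&(z<zh)&(q[...,0]>xl)&(q[...,0]<xh)&(abs(q[...,1])<.14)
      k,l,st,_=cv2.connectedComponentsWithStats(m.astype(np.uint8)); p=q[l==1+st[1:,4].argmax()]
      b=np.round(p[:,0]/.003).astype(int); 
      E=np.array([[p[b==j,1].min(),p[b==j,1].max()] for j in np.unique(b) if (b==j).sum()>15])
      e=np.median(E,0); print(n,nm,part,len(E),e.round(4),"mid %.4f w %.4f"%(e.mean(),e[1]-e[0]), "mean-mid %.4f"%E.mean())
E
```

```text
scene0 L hood 15 [-0.0811  0.1098] mid 0.0144 w 0.1909 mean-mid 0.0132
scene0 L base 9 [-0.0806  0.1119] mid 0.0156 w 0.1925 mean-mid 0.0142
scene0 R hood 15 [-0.0999  0.0878] mid -0.0060 w 0.1877 mean-mid -0.0057
scene0 R base 9 [-0.1015  0.0911] mid -0.0052 w 0.1926 mean-mid -0.0056
top0 L hood 15 [-0.0811  0.113 ] mid 0.0160 w 0.1941 mean-mid 0.0159
top0 L base 9 [-0.0808  0.1127] mid 0.0160 w 0.1935 mean-mid 0.0163
top0 R hood 15 [-0.1017  0.0928] mid -0.0044 w 0.1945 mean-mid -0.0031
top0 R base 9 [-0.1014  0.0916] mid -0.0049 w 0.1930 mean-mid -0.0079
```

```bash
cat >> h.py <<'E'
TH=np.radians(30)
# head rotation then guard tilt: axes x downhill? u=uphill slope, y, n=normal
def seat(o,a,yc): return o+rz(a)@np.array([-.008,yc,.105])
SL,AL=seat(np.array([.564,.13,0]),-.090,.0155),-.090
SR,AR=seat(np.array([.6006,-.25,0]),.042,-.005),.042
def G(a): # columns: uphill, y, normal in world
    return rz(a)@np.array([[np.cos(TH),0,-.5],[0,1,0],[.5,0,np.cos(TH)]])
E
python3 - <<'E'
from h import *
print(SL,SR)
s,t=load("scene0"),load("top0")
def crop(f,u,v,S,A,guard):
    k=5; im=cv2.resize(f["image"][v:v+60,u:u+80,::-1],(400,300),interpolation=cv2.INTER_CUBIC)
    def line(pts,col):
        q=(proj(f,S+np.array(pts)/1000@G(A).T)-[u,v]+.5)*k
        cv2.polylines(im,[np.round(q).astype(int)],False,col,1)
    if guard:
        line([(-75,-60,-8),(-75,70,-8),(12,70,-8),(12,-60,-8),(-75,-60,-8)],(0,255,0))
        line([(-16,22,52),(10,22,52),(10,22,0)],(0,0,255))
        line([(-16,-41,52),(10,-41,52),(10,-41,0)],(255,0,0))
    line([(-8,72.5,16),(8,72.5,16)],(0,255,255));line([(-6.5,88.5,0),(6.5,88.5,0)],(0,255,255))
    line([(-8,-71.5,16),(8,-71.5,16)],(0,255,255));line([(-6.5,-97.5,0),(6.5,-97.5,0)],(0,255,255))
    return im
a=np.vstack([np.hstack([crop(s,190,165,SL,AL,1),crop(s,313,195,SR,AR,0)]),np.hstack([crop(t,183,175,SL,AL,1),crop(t,311,167,SR,AR,0)])])
cv2.imwrite("pics/o.png",a)
E
```

```text
[0.5574255 0.1461563 0.105    ] [ 0.59281699 -0.25533149  0.105     ]
```

View pics/o.png

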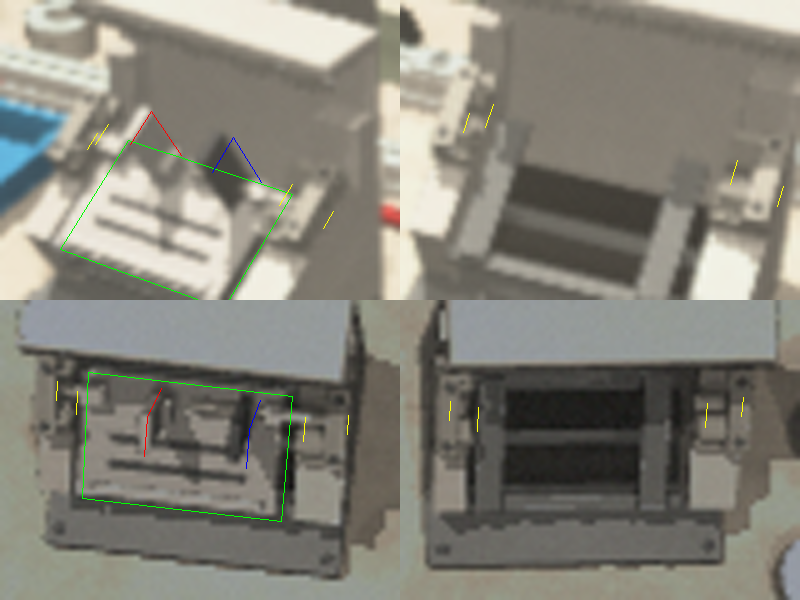

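```bash
python3 - <<'E'
from h import *
for n in("scene0","top0"):
  f=load(n);C=cloud(f)
  g=(C-SL)@G(AL)*1000
  m=(abs(g[...,0])<40)&(abs(g[...,1])<60)&(g[...,2]>14)&(g[...,2]<60)
  p=g[m]; print(n,len(p)); 
  im=f["image"][m].mean(1)
  o=np.argsort(p[:,1])
  print(np.c_[p[o].round(0),im[o].round(0)].astype(int).tolist())
  # plate face height/tilt and y extents
  m=(g[...,0]>-72)&(g[...,0]<-20)&(abs(g[...,1])<55)&(abs(g[...,2]+8)<6); q=g[m]
  A=np.c_[q[:,:2],np.ones(len(q))]; print("plate",np.linalg.lstsq(A,q[:,2],rcond=None)[0], q[:,2].mean())
  for i,S,A_ in((0,SL,AL),(1,SR,AR)):
    h=((C-S)@G(A_))*1000
    m=(abs(abs(h[...,1])-85)<22)&(abs(h[...,0])<22)&(abs(h[...,2])<25)
    print("brackets","LR"[i],m.sum(),[ (s,h[m&(np.sign(h[...,1])==s)&(h[...,2]>5)].mean(0).round(1), (m&(np.sign(h[...,1])==s)&(h[...,2]>5)).sum()) for s in(1,-1)])
E
```

```text
scene0 152
[[-11, -37, 41, 70], [4, -36, 24, 74], [5, -36, 34, 75], [-1, -36, 25, 70], [-11, -35, 46, 69], [7, -35, 53, 87], [-8, -35, 41, 70], [9, -35, 38, 100], [-10, -35, 28, 70], [-4, -35, 18, 70], [3, -35, 47, 70], [1, -35, 34, 70], [3, -35, 37, 70], [-11, -34, 52, 77], [-14, -34, 21, 73], [3, -34, 18, 71], [-3, -34, 27, 70], [-9, -34, 19, 70], [-11, -34, 34, 70], [-14, -34, 38, 70], [1, -34, 15, 71], [-12, -34, 23, 70], [-13, -34, 30, 70], [-2, -34, 54, 96], [-4, -34, 52, 81], [-14, -34, 55, 95], [4, -34, 27, 71], [6, -33, 48, 73], [2, -33, 42, 69], [1, -33, 49, 74], [-2, -33, 44, 69], [-7, -33, 28, 70], [-7, -33, 45, 70], [-10, -33, 14, 69], [-4, -33, 23, 70], [3, -33, 24, 70], [-5, -33, 30, 70], [-4, -33, 40, 70], [9, -33, 32, 85], [-14, -33, 26, 75], [-1, -32, 17, 71], [-6, -32, 19, 70], [-8, -32, 52, 91], [6, -32, 36, 71], [8, -32, 39, 78], [-1, -32, 35, 70], [4, -32, 50, 86], [0, -32, 45, 71], [8, -32, 20, 80], [-3, -32, 32, 70], [-12, -32, 45, 71], [6, -32, 53, 102], [11, -32, 23, 94], [1, -32, 27, 70], [-4, -31, 46, 72], [-14, -31, 49, 92], [-10, -31, 37, 69], [11, -31, 
[... 3284 characters left out ...]
 20, 36, 68], [-6, 21, 53, 134], [11, 21, 21, 92], [-11, 21, 49, 132], [0, 21, 52, 140], [11, 21, 56, 140], [3, 21, 52, 140], [6, 22, 51, 141], [9, 22, 33, 94], [11, 23, 47, 89], [9, 23, 25, 93], [-6, 23, 55, 136], [11, 24, 39, 101], [11, 24, 20, 94], [-12, 24, 48, 134], [7, 24, 54, 139], [-5, 24, 50, 137], [-1, 24, 51, 140], [2, 24, 51, 141], [13, 25, 35, 92], [7, 25, 47, 136], [9, 26, 43, 106]]
plate [-2.52157440e-02  6.06761235e-03 -9.42278150e+00] -8.247457138654328
brackets L 295 [(1, array([ 0.7, 86.8, 13.5]), np.int64(89)), (-1, array([  0.8, -84.2,  13.4]), np.int64(114))]
brackets R 299 [(1, array([-0.2, 89. , 15.9]), np.int64(83)), (-1, array([ -0.1, -84.2,  13.3]), np.int64(114))]
```

```bash
cat >> h.py <<'E'
SL=SL+rz(AL)@np.array([0,.0047,0]); SR=SR+rz(AR)@np.array([0,.0047,0])
def Rt(a,sg): # tool axes: z=-n, y=sg*guard y
    g=G(a); return np.c_[np.cross(sg*g[:,1],-g[:,2]),sg*g[:,1],-g[:,2]]
def tcp(S,a,u,y,n): # grasp point at guard coords (mm) -> TCP pos
    g=G(a); return S+g@np.array([u,y,n])/1000-.019*g[:,2]
def go(o,p,Rg):
    R=cv2.Rodrigues(np.array(o["orientation"]))[0]
    return (R.T@(p-o["tcp_pos"])*1000).round(1).tolist(),cv2.Rodrigues(R.T@Rg)[0].ravel().round(4).tolist()
E
python3 - <<'E'
from h import *
from bench import r
o=r.get_obs(); print(SL,SR); print(cv2.Rodrigues(o["orientation"])[0].round(3))
for sg in(1,-1):
  print(sg,go(o,tcp(SL,AL,-2,-9.5,150),Rt(AL,sg)),tcp(SL,AL,-2,-9.5,150),tcp(SL,AL,-2,-9.5,34),tcp(SR,AR,-2,-9.5,150))
E
```

```text
[0.55784792 0.15083727 0.105     ] [ 0.59261965 -0.25063564  0.105     ]
[[-0.919  0.394 -0.001]
 [ 0.394  0.919 -0.002]
 [-0.    -0.002 -1.   ]]
1 ([-392.4, -346.0, 13.6], [-0.084, -0.5194, -0.3071]) [0.49003413 0.14741844 0.21744933] [0.54779939 0.14220549 0.11699038] [ 0.52584577 -0.26295017  0.21744933]
-1 ([-392.4, -346.0, 13.6], [-0.7341, 0.1187, 2.7389]) [0.49003413 0.14741844 0.21744933] [0.54779939 0.14220549 0.11699038] [ 0.52584577 -0.26295017  0.21744933]
```

Request:
step_arm(moves=[[-20,-20,-60,0,0,0,85],[-392,-346,-60,-0.084,-0.519,-0.307,85],[-392,-346,-60,-0.084,-0.519,-0.307,85],[-392,-346,-60,-0.084,-0.519,-0.307,85],[-392,-346,-60,-0.084,-0.519,-0.307,85],[-392,-346,-60,-0.084,-0.519,-0.307,85],[-392,-346,-60,-0.084,-0.519,-0.307,85],[-392,-346,-60,-0.084,-0.519,-0.307,85]], grip_force=60)

```text
clock: 0.9
tcp_pos: [0.4245, 0.2831, 0.2865]
orientation: [0.117, 2.616, -0.029]
contact_force: [1.8, 0.1, 0.4]
grip_width: 0.0852
gripper_force: 0.0
```

```bash
cat > st.py <<'E'
import sys
from h import *
from bench import r
o=r.get_obs()
S,A=(SL,AL) if sys.argv[1]=="L" else (SR,AR)
R=cv2.Rodrigues(np.array(o["orientation"]))[0]
print("t",o["clock"],"tcp",o["tcp_pos"].round(4),"grasp pt in guard frame mm",((o["tcp_pos"]-.019*R[:,2]-S)@G(A)*1000).round(1),"w",round(o["grip_width"]*1000,1))
print("F guard frame",(o["contact_force"]@G(A)).round(1),"grip",o["gripper_force"],"j",o["joints"].round(2))
print("to target",go(o,tcp(S,A,*map(float,sys.argv[2:5])),Rt(A,1)))
E
python3 st.py L -2 -9.5 150
```

```text
t 0.9 tcp [0.4245 0.2831 0.2865] grasp pt in guard frame mm [-34.5 119.7 248.5] w 85.2
F guard frame [ 1.7  0.3 -0.5] grip 0.0 j [-1.22 -0.02  0.21  2.17  0.64  0.84  0.07]
to target ([-32.5, -129.4, 98.3], [0.0017, -0.0003, 0.0003])
```

Request:
step_arm(moves=[[-32,-129,60,0,0,0,85],[-32,-129,60,0,0,0,85],[-32,-129,98,0,0,0,85],[-32,-129,98,0,0,0,85],[-32,-129,140,0,0,0,85],[-32,-129,160,0,0,0,85],[-32,-129,160,0,0,0,85]])

```text
clock: 1.6
tcp_pos: [0.5197, 0.1455, 0.1618]
orientation: [0.119, 2.618, -0.035]
contact_force: [-0.4, -0.2, 0.2]
grip_width: 0.0853
gripper_force: 0.0
```

```bash
python3 st.py L -2 -9.5 34; python3 - <<'E'
from h import *
from bench import r
a=[]
for n,u,v in(("scene",180,140),("top",182,160)):
    f=r.grab_frame(n); a.append(cv2.resize(f["image"][v:v+75,u:u+100,::-1],(400,300),interpolation=cv2.INTER_CUBIC))
cv2.imwrite("pics/p1.png",np.hstack(a))
E
```

```text
t 1.6 tcp [0.5197 0.1455 0.1618] grasp pt in guard frame mm [-4.  -8.7 86.9] w 85.3
F guard frame [-0.3 -0.3  0.4] grip 0.0 j [-1.    0.19  0.47  2.33  0.8   0.31  0.19]
to target ([-2.2, -0.6, 52.9], [-0.0031, -0.0026, 0.0])
```

View pics/p1.png

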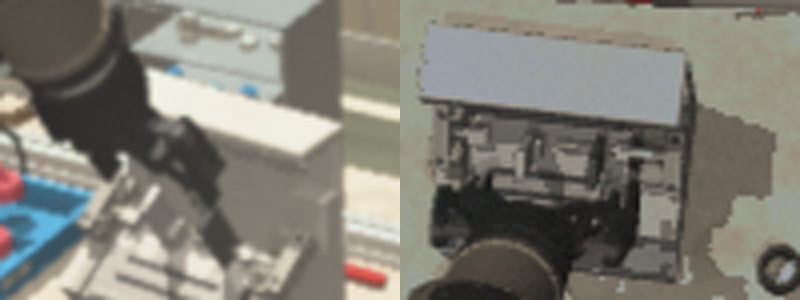

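The scene half shows the right finger in front of the pull plate at (215,220). The top half shows the ears at (530,150) and (598,160), inside the finger span, so I advance.

Request:
step_arm(moves=[[-2,-0.6,15,0,0,0,85],[-2,-0.6,30,0,0,0,85],[-2,-0.6,42,0,0,0,85],[-2,-0.6,53,0,0,0,85],[-2,-0.6,53,0,0,0,85]])

```text
clock: 2.2
tcp_pos: [0.5484, 0.1445, 0.1197]
orientation: [0.118, 2.615, -0.029]
contact_force: [0.7, 0.3, 0.3]
grip_width: 0.085
gripper_force: 0.0
```

```bash
python3 st.py L -2 -9.5 34
```

```text
t 2.2 tcp [0.5484 0.1445 0.1197] grasp pt in guard frame mm [-0.4 -7.2 36.1] w 85.0
F guard frame [ 0.7  0.4 -0.1] grip 0.0 j [-0.94  0.33  0.47  2.31  0.97  0.18  0.03]
to target ([1.6, -2.4, 2.1], [0.0021, 0.0006, -0.0004])
```

Request:
step_arm(moves=[[0,-2,0,0,0,0,70],[0,-2,0,0,0,0,60],[0,-2,0,0,0,0,50],[0,-2,0,0,0,0,40],[0,-2,0,0,0,0,40],[0,-2,0,0,0,0,40]], grip_force=60)

```text
clock: 2.8
tcp_pos: [0.5489, 0.1513, 0.1225]
orientation: [0.107, 2.612, -0.009]
contact_force: [-18.6, 15.4, 26.5]
grip_width: 0.0432
gripper_force: 56.1
```

```bash
python3 st.py L 0 -9.5 36
```

```text
t 2.8 tcp [0.5489 0.1513 0.1225] grasp pt in guard frame mm [ 0.9 -0.7 38.6] w 43.2
F guard frame [-4.  13.7 32.9] grip 56.1124187707901 j [-0.93  0.32  0.46  2.3   0.98  0.17  0.02]
to target ([1.0, -9.2, 2.4], [0.0185, 0.004, 0.0033])
```

Request:
step_arm(moves=[[0,0,-1,0,0,0,40],[0,0,-2,0,0,0,40],[0,0,-2,0,0,0,40],[0,0,-2,0,0,0,40]])

```text
clock: 3.2
tcp_pos: [0.5473, 0.1448, 0.1224]
orientation: [0.115, 2.614, -0.023]
contact_force: [-9.5, 5.7, 14.1]
grip_width: 0.0422
gripper_force: 69.5
```

```bash
python3 st.py L 0 -9.5 36
```

```text
t 3.2 tcp [0.5473 0.1448 0.1224] grasp pt in guard frame mm [ 0.  -7.1 39. ] w 42.2
F guard frame [-1.5  4.8 17.2] grip 69.4559097290039 j [-0.93  0.32  0.46  2.31  0.97  0.18  0.03]
to target ([0.0, -2.5, 3.0], [0.0068, 0.0017, 0.0])
```

Request:
step_arm(moves=[[0,0,-1,0,0,0,40],[0,0,-2,0,0,0,40],[0,0,-2,0,0,0,40],[0,0,-2,0,0,0,40]])

```text
clock: 3.6
tcp_pos: [0.5462, 0.1419, 0.1228]
orientation: [0.119, 2.615, -0.029]
contact_force: [0.7, 0.5, -0.1]
grip_width: 0.0421
gripper_force: 62.4
```

```bash
python3 st.py L 0 -10.4 39
```

```text
t 3.6 tcp [0.5462 0.1419 0.1228] grasp pt in guard frame mm [-0.5 -9.9 39.8] w 42.1
F guard frame [ 0.5  0.5 -0.5] grip 62.44797348976135 j [-0.92  0.32  0.45  2.31  0.97  0.19  0.03]
to target ([-0.5, -0.5, 0.8], [0.0013, 0.0003, -0.0012])
```

Request:
step_arm(moves=[[0,-0.5,-2,0,0,0,40],[0,-0.5,-4,0,0,0,40],[0,-0.5,-7,0,0,0,40],[0,-0.5,-10,0,0,0,40],[0,-0.5,-10,0,0,0,40]])

```text
clock: 4.1
tcp_pos: [0.5408, 0.1428, 0.1316]
orientation: [0.118, 2.616, -0.027]
contact_force: [-0.9, 5.8, -0.9]
grip_width: 0.0423
gripper_force: 66.4
```

```bash
python3 st.py L 0 -10.4 150
```

```text
t 4.1 tcp [0.5408 0.1428 0.1316] grasp pt in guard frame mm [-0.8 -9.6 50.2] w 42.3
F guard frame [-1.7  5.7 -0.1] grip 66.39854907989502 j [-0.91  0.29  0.42  2.31  0.94  0.22  0.07]
to target ([-0.8, -0.6, -99.8], [0.003, 0.0, -0.0008])
```

Request:
step_arm(moves=[[0,1,0,0,0,0,40],[0,1,0,0,0,0,40],[0,1,0,0,0,0,40]])

```text
clock: 4.4
tcp_pos: [0.541, 0.1428, 0.1312]
orientation: [0.119, 2.616, -0.03]
contact_force: [-1.3, 3.0, -1.0]
grip_width: 0.0421
gripper_force: 66.4
```

```bash
python3 st.py L 0 -9.4 150
```

```text
t 4.4 tcp [0.541  0.1428 0.1312] grasp pt in guard frame mm [-0.8 -9.5 49.7] w 42.1
F guard frame [-1.8  2.9 -0. ] grip 66.42975211143494 j [-0.91  0.29  0.42  2.31  0.94  0.22  0.06]
to target ([-0.8, 0.2, -100.3], [0.0009, -0.0002, -0.0011])
```

Request:
step_arm(moves=[[0,1,0,0,0,0,40],[0,2,0,0,0,0,40],[0,2,0,0,0,0,40],[0,2,0,0,0,0,40]])

```text
clock: 4.8
tcp_pos: [0.5412, 0.1444, 0.1311]
orientation: [0.119, 2.616, -0.031]
contact_force: [0.1, 0.7, -2.4]
grip_width: 0.0421
gripper_force: 65.6
```

```bash
python3 st.py L 0 -9.4 150
```

```text
t 4.8 tcp [0.5412 0.1444 0.1311] grasp pt in guard frame mm [-0.8 -7.9 49.6] w 42.1
F guard frame [-1.1  0.7 -2.1] grip 65.59892892837524 j [-0.91  0.29  0.42  2.31  0.94  0.22  0.06]
to target ([-0.8, -1.5, -100.4], [0.0003, -0.0003, -0.0013])
```

Request:
step_arm(moves=[[0,0,-10,0,0,0,40],[0,0,-30,0,0,0,40],[0,0,-60,0,0,0,40],[0,0,-100,0,0,0,40],[0,0,-130,0,0,0,40],[0,0,-130,0,0,0,40],[0,0,-130,0,0,0,40]])

```text
clock: 5.5
tcp_pos: [0.4764, 0.1507, 0.2444]
orientation: [0.119, 2.615, -0.027]
contact_force: [0.5, 0.3, -1.2]
grip_width: 0.042
gripper_force: 65.6
```

```bash
python3 st.py R 0 -7.8 160
```

```text
t 5.5 tcp [0.4764 0.1507 0.2444] grasp pt in guard frame mm [-16.2 407.1 189.3] w 42.0
F guard frame [-0.1  0.3 -1.3] grip 65.57346940040588 j [-0.93 -0.05  0.27  2.31  0.68  0.59  0.3 ]
to target ([-63.8, -406.4, 55.3], [-0.063, 0.001, -0.1159])
```

Request:
step_arm(moves=[[-10,-50,0,-0.008,0,-0.015,40],[-20,-100,0,-0.016,0,-0.03,40],[-28,-150,0,-0.024,0,-0.045,40],[-36,-200,5,-0.032,0,-0.06,40],[-44,-250,10,-0.04,0,-0.075,40],[-52,-300,15,-0.048,0,-0.09,40],[-58,-350,20,-0.056,0,-0.105,40],[-64,-406,25,-0.063,0.001,-0.116,40]])

```text
clock: 6.3
tcp_pos: [0.5039, -0.2393, 0.2558]
orientation: [-0.063, 2.62, 0.006]
contact_force: [-59.0, -147.2, -50.4]
grip_width: 0.0424
gripper_force: 67.8
```

Request:
step_arm(moves=[[0,0,0,0,0,0,40],[0,0,0,0,0,0,40],[0,0,0,0,0,0,40]])

```text
clock: 6.6
tcp_pos: [0.5028, -0.2385, 0.2546]
orientation: [-0.053, 2.621, 0.01]
contact_force: [0.5, 0.3, -1.7]
grip_width: 0.0424
gripper_force: 65.8
```

```bash
python3 st.py R 0 -7.8 80
```

```text
t 6.6 tcp [ 0.5028 -0.2385  0.2546] grasp pt in guard frame mm [ -2.4  15.9 193.2] w 42.4
F guard frame [-0.4  0.3 -1.7] grip 65.81689238548279 j [-1.13 -0.33  1.46  2.21  0.25  0.5   1.82]
to target ([-2.9, -23.2, 113.2], [-0.0039, -0.0036, -0.0009])
```

```bash
cat > kin.py <<'E'
from h import *
from scipy.optimize import least_squares
from itertools import product
from scipy.spatial.transform import Rotation as Ro
D=[([-1.27411696,.47777928,.02233371,1.55642641,-.011498,1.10926112,-.08308145],[.26561157,.619929,.23035011],[-.6314,-3.0773,.0027]),
([-1.22,-.02,.21,2.17,.64,.84,.07],[.4245,.2831,.2865],[.117,2.616,-.029]),
([-1.,.19,.47,2.33,.80,.31,.19],[.5197,.1455,.1618],[.119,2.618,-.035]),
([-.94,.33,.47,2.31,.97,.18,.03],[.5484,.1445,.1197],[.118,2.615,-.029]),
([-.93,.32,.46,2.3,.98,.17,.02],[.5489,.1513,.1225],[.107,2.612,-.009]),
([-.92,.32,.45,2.31,.97,.19,.03],[.5462,.1419,.1228],[.119,2.615,-.029]),
([-.91,.29,.42,2.31,.94,.22,.07],[.5408,.1428,.1316],[.118,2.616,-.027]),
([-.93,-.05,.27,2.31,.68,.59,.30],[.4764,.1507,.2444],[.119,2.615,-.027]),
([-1.13,-.33,1.46,2.21,.25,.5,1.82],[.5028,-.2385,.2546],[-.053,2.621,.010])]
def rot(ax,t): return Ro.from_euler(ax,t).as_matrix()
def fk(q,p,sg):
    c,h,d3,a3,d5,a5,a7,d7,c7=p
    T=np.eye(4)
    def ap(R,t):
        M=np.eye(4);M[:3,:3]=R;M[:3,3]=t;return T@M
    z=np.zeros(3)
    T=ap(rot("z",sg[0]*q[0]+c),z);T=ap(np.eye(3),[0,0,h]);T=ap(rot("y",q[1]),z)
    T=ap(rot("z",sg[1]*q[2]),[0,0,d3]);T=ap(np.eye(3),[a3,0,0]);T=ap(rot("y",q[3]),z)
    T=ap(np.eye(3),[a5,0,0]);T=ap(rot("z",sg[2]*q[4]),[0,0,d5]);T=ap(rot("y",q[5]),z);T=ap(np.eye(3),[a7,0,0])
    T=ap(rot("z",sg[3]*q[6]+c7),[0,0,d7]);return T
E
cat > fit.py <<'E'
from kin import *
best=None
for sg in product((1,-1),repeat=4):
    def res(p):
        o=[]
        for q,x,w in D:
            T=fk(q,p,sg);o+=list((T[:3,3]-x)*5)+list(Ro.from_matrix(T[:3,:3].T@Ro.from_rotvec(w).as_matrix()).as_rotvec())
        return o
    for c,c7 in product((-2,-1,0,1,2,3),(0,1.6,3.1,-1.6)):
        f=least_squares(res,[c,.3,.35,0,.35,0,.05,.25,c7],max_nfev=40)
        if best is None or f.cost<best[0]: best=(f.cost,sg,f.x,np.reshape(f.fun,(-1,6)))
print(best[0],best[1],best[2].round(4).tolist()); print(best[3].round(3))
E
python3 fit.py; python3 -c "
from bench import r
o=r.get_obs();print({k:v for k,v in o.items()})"
```

```text
0.011692722090316873 (-1, -1, -1, -1) [-0.0805, 0.3549, 0.5414, -0.0127, 0.4832, 0.0031, -0.0075, 0.3942, 1.499]
[[-0.035  0.019 -0.009 -0.    -0.    -0.009]
 [-0.005 -0.018  0.003 -0.036 -0.003 -0.001]
 [-0.009 -0.002 -0.011 -0.041 -0.003 -0.004]
 [-0.011 -0.011 -0.016 -0.046 -0.003  0.007]
 [ 0.032  0.001  0.012 -0.04   0.008 -0.003]
 [-0.001 -0.007 -0.019 -0.046 -0.004  0.001]
 [ 0.007  0.016 -0.013 -0.042 -0.002  0.012]
 [-0.004  0.011 -0.003 -0.042 -0.005 -0.001]
 [-0.012  0.028  0.055 -0.041 -0.008 -0.002]]
{'clock': 6.6, 'joints': array([-1.1272048 , -0.33477854,  1.45527791,  2.20518351,  0.2517208 ,
        0.50149296,  1.82270432]), 'qvel': array([ 0.00286828, -0.00386657,  0.00026051,  0.00106492, -0.0028324 ,
       -0.00250834,  0.00423176]), 'tau': array([-2.28860364e-01,  1.53256434e+01, -7.92742431e+00, -2.78597474e+01,
       -2.49471199e-01, -2.32300378e+00, -3.82115304e-04]), 'tcp_pos': array([ 0.50284572, -0.23853476,  0.25461707]), 'orientation': array([-0.05250913,  2.62109141,  0.0098717 ]), 'contact_force': array([ 0.47261436,  0.3064596 , -1.69502911]), 'moment': array([-0.00205892,  0.66922209,  0.01707262]), 'gripper_force': 65.81689238548279, 'grip_width': 0.04240206891624804}
```

```bash
cat >> kin.py <<'E'
P=[-0.0805, 0.3549, 0.5414, -0.0127, 0.4832, 0.0031, -0.0075, 0.3942, 1.499];SG=(-1,)*4
LO=np.array([-2.96,-.34,-1.41,.24,-1.37,.17,-2.96]);HI=np.array([2.96,2.1,1.46,2.44,4.51,1.92,2.96])
F=lambda q:fk(q,P,SG)
def jac(q):
    T=F(q);J=np.zeros((6,7))
    for i in range(7):
        d=np.array(q,float);d[i]+=1e-5;U=F(d)
        J[:3,i]=(U[:3,3]-T[:3,3])/1e-5;J[3:,i]=Ro.from_matrix(U[:3,:3]@T[:3,:3].T).as_rotvec()/1e-5
    return J
def step(q,Tg,n=10,lam=1e-2,bias=None,kb=0):
    q=np.array(q,float)
    for _ in range(n):
        T=F(q);e=np.r_[Tg[:3,3]-T[:3,3],Ro.from_matrix(Tg[:3,:3]@T[:3,:3].T).as_rotvec()]
        e[:3]*=min(1,.05/n/max(1e-9,np.linalg.norm(e[:3])));e[3:]*=min(1,.15/n/max(1e-9,np.linalg.norm(e[3:])))
        J=jac(q);Ji=J.T@np.linalg.inv(J@J.T+lam**2*np.eye(6));dq=Ji@e
        if bias is not None: dq+=kb*(np.eye(7)-Ji@J)@(bias-q)
        q=np.clip(q+dq,LO,HI)
    return q
def tgt(T,row):
    M=np.eye(4);M[:3,3]=np.array(row[:3])/1000;M[:3,:3]=Ro.from_rotvec(row[3:6]).as_matrix();return T@M
E
cat > sim1.py <<'E'
from kin import *
np.set_printoptions(precision=2,suppress=True)
A=[[-20,-20,-60,0,0,0]]+[[-392,-346,-60,-.084,-.519,-.307]]*7
q0=np.array(D[0][0])
B=[[-10,-50,0,-.008,0,-.015],[-20,-100,0,-.016,0,-.03],[-28,-150,0,-.024,0,-.045],[-36,-200,5,-.032,0,-.06],[-44,-250,10,-.04,0,-.075],[-52,-300,15,-.048,0,-.09],[-58,-350,20,-.056,0,-.105],[-64,-406,25,-.063,.001,-.116]]
for nm,kb,bias in(("minnorm",0,None),("bias start",.05,q0),("bias mid",.02,(LO+HI)/2)):
  q=q0.copy();T=F(q)
  for w in A:q=step(q,tgt(T,w),bias=bias,kb=kb)
  print(nm,"A",q,"real",D[1][0])
  q=np.array(D[7][0]);T=F(q)
  for w in B:q=step(q,tgt(T,w),bias=bias,kb=kb)
  print(nm,"B",q,"real",D[8][0])
E
python3 sim1.py
```

```text
minnorm A [-1.27 -0.03  0.23  2.19  0.65  0.82  0.03] real [-1.22, -0.02, 0.21, 2.17, 0.64, 0.84, 0.07]
minnorm B [-1.17 -0.34  1.46  2.19  0.41  0.54  1.71] real [-1.13, -0.33, 1.46, 2.21, 0.25, 0.5, 1.82]
bias start A [-1.19 -0.03  0.16  2.19  0.64  0.82  0.04] real [-1.22, -0.02, 0.21, 2.17, 0.64, 0.84, 0.07]
bias start B [-1.25 -0.34  1.43  2.19  0.72  0.63  1.39] real [-1.13, -0.33, 1.46, 2.21, 0.25, 0.5, 1.82]
bias mid A [-0.62 -0.04 -0.4   2.19  0.62  0.8   0.06] real [-1.22, -0.02, 0.21, 2.17, 0.64, 0.84, 0.07]
bias mid B [-1.21 -0.34  1.45  2.18  0.58  0.59  1.54] real [-1.13, -0.33, 1.46, 2.21, 0.25, 0.5, 1.82]
```

```bash
cat > plan.py <<'E'
from kin import *
import kin,sys,time
from multiprocessing import Pool
def rz_(t):c,s=np.cos(t),np.sin(t);return np.array([[c,-s,0],[s,c,0],[0,0,1.]])
def ry_(t):c,s=np.cos(t),np.sin(t);return np.array([[c,0,s],[0,1,0],[-s,0,c]])
def chain(q):
    c,h,d3,a3,d5,a5,a7,d7,c7=P;R=np.eye(3);p=np.zeros(3);ax=[];og=[]
    for i,(k,t) in enumerate(zip("zyzyzyz",[-q[0]+c,q[1],-q[2],q[3],-q[4],q[5],-q[6]+c7])):
        p=p+R@[(0,0,0),(0,0,h),(0,0,d3),(a3,0,0),(a5,0,d5),(0,0,0),(a7,0,0)][i]
        ax.append(R[:,2]*-1 if k=="z" else R[:,1]);og.append(p);R=R@(rz_(t) if k=="z" else ry_(t))
    p=p+R@[0,0,d7]; return R,p,np.array(ax),np.array(og)
def run(q,Rg,pg,lim=.05,dt=1,maxit=60):
    q=q.copy();mm=9;
    for it in range(maxit):
        R,p,ax,og=chain(q)
        ep=pg-p;er=Ro.from_matrix(Rg@R.T).as_rotvec();a,b=np.linalg.norm(ep),np.linalg.norm(er)
        if a<2e-4 and b<2e-3: return q,mm,True
        n=max(a/.02,b/.06,1);e=np.r_[ep/n,er/n]
        J=np.vstack([np.cross(ax,p-og).T,ax.T]);dq=J.T@np.linalg.solve(J@J.T+1e-4*np.eye(6),e)
        q=np.clip(q+dq,LO,HI);mm=min(mm,(np.minimum(q-LO,HI-q)).min())
    return q,mm,False
def mk(w): # az,rho,z,tilt,yaw -> R,p   tilt back about hinge-like axis, yaw rel. to azimuth
    az,rho,z,t,y=w
    a=az+y;n=rz(a)@[-np.sin(t),0,np.cos(t)];yy=rz(a)@[0,1,0]
    return np.c_[np.cross(yy,-n),yy,-n],np.array([rho*np.cos(az),rho*np.sin(az),z])
# grasp model bias: compensate fk vs measured by correcting targets with current error
Q0=np.array([-1.1272048,-.33477854,1.45527791,2.20518351,.2517208,.50149296,1.82270432])
R0,p0=chain(Q0)[:2];Rm=Ro.from_rotvec([-.05250913,2.62109141,.0098717]).as_matrix();pm=np.array([.50284572,-.23853476,.25461707])
E_=Rm.T@R0;dp=p0-pm
def corr(R,p): return R@E_,p+dp
RT=Rt(AR,1);pre=tcp(SR,AR,0,-7.8,160);fin=tcp(SR,AR,0,-7.8,38);fin2=tcp(SR,AR,0,3,38)
def evalp(W,q=Q0,v=False):
    out=[]; m=9
    for i,w in enumerate(W):
        q,mm,ok=run(q,*corr(*mk(w)));out.append((q,mm,ok))
        if not ok: return -1-len(W)+i,out
        if i>0:m=min(m,mm)
    for g in(pre,fin,fin2):
        q,mm,ok=run(q,*corr(RT,g));out.append((q,mm,ok));m=min(m,mm)
        if not ok:return -.5,out
    return m,out
def work(seed):
    g=np.random.default_rng(seed);b=(-9,None)
    t=time.time()
    while time.time()-t<100:
        k=g.integers(1,4)
        W=[np.array([g.uniform(-.7,.6),g.uniform(.43,.6),g.uniform(.27,.42),g.uniform(0,.6),g.uniform(-.6,.6)]) for _ in range(k)]
        W=[w for w in W]
        if any(w[1]*np.cos(w[0])>.52 for w in W):continue
        s,_=evalp(W)
        if s>b[0]:b=(s,W)
        # local refinement
        if b[1] is not None and g.random()<.6:
            W=[w+g.normal(0,[.08,.02,.02,.06,.08]) for w in b[1]]
            if all(.42<w[1] and w[1]*np.cos(w[0])<.52 and .26<w[2]<.43 and w[3]<.65 for w in W):
                s,_=evalp(W)
                if s>b[0]:b=(s,W)
    return b
if __name__=="__main__":
    np.set_printoptions(precision=3,suppress=True)
    # best static config at fin
    g=np.random.default_rng(0);bs=[]
    R,p=corr(RT,fin)
    for _ in range(60):
        q0=g.uniform(LO,HI)
        q,mm,ok=run(q0,R,p,maxit=100)
        if ok:bs.append(((np.minimum(q-LO,HI-q)).min(),q))
    bs.sort(key=lambda x:-x[0]);print("static",[(round(a,3),q.round(2).tolist()) for a,q in bs[:4]])
    import os;n=os.cpu_count()
    with Pool(n) as po:res=po.map(work,range(n))
    res.sort(key=lambda x:-x[0])
    for s,W in res[:2]:
        print(s,np.array(W));
        for o in evalp(W)[1]:print("  ",o[0].round(2),round(o[1],3),o[2])
E
OMP_NUM_THREADS=1 python3 plan.py
```

```text
static [(np.float64(0.14), [1.34, 0.6, -1.07, 2.16, 1.02, 0.31, 1.16]), (np.float64(0.052), [0.73, 0.36, -0.3, 2.17, -0.71, 0.22, 2.75]), (np.float64(0.032), [1.2, 0.49, -0.86, 2.17, 0.59, 0.2, 1.54]), (np.float64(0.023), [0.85, 0.38, -0.44, 2.17, -0.51, 0.19, 2.57])]
0.0 [[-0.619  0.43   0.34   0.296 -0.36 ]
 [-0.642  0.587  0.272  0.155 -0.404]
 [-0.657  0.598  0.398  0.021  0.341]]
   [-0.35 -0.28  0.56  2.11  0.41  1.1   0.65] 0.041 True
   [-0.19  0.27  0.81  1.82 -0.12  1.    1.18] 0.112 True
   [ 0.    0.25  0.69  1.53 -0.13  1.39  1.96] 0.534 True
   [ 0.04  0.11  0.55  2.18 -0.72  0.55  2.76] 0.201 True
   [ 0.53  0.35 -0.06  2.16 -0.95  0.28  2.96] 0.0 True
   [ 0.51  0.34 -0.07  2.18 -0.95  0.27  2.95] 0.01 True
0.0 [[ 0.441  0.471  0.324  0.567 -0.55 ]
 [-0.654  0.573  0.271  0.413 -0.514]]
   [-0.63 -0.19 -0.25  2.21  0.56  0.86  0.27] 0.018 True
   [-0.09  0.09  0.49  2.03  0.36  0.77  0.56] 0.076 True
   [ 0.16  0.1   0.43  2.18 -0.7   0.54  2.74] 0.222 True
   [ 0.53  0.35 -0.06  2.16 -0.95  0.28  2.96] 0.0 True
   [ 0.51  0.34 -0.07  2.18 -0.95  0.27  2.95] 0.009 True
```

```bash
cat > plan2.py <<'E'
from plan import *
QS=np.array([1.34,.6,-1.07,2.16,1.02,.31,1.16])
def score(W):
    s,o=evalp(W)
    if s>.03:return s
    return s-.1*np.linalg.norm(o[-1][0]-QS) if s>=-.5 else s-2
def ok(W): return all(.43<w[1]<.62 and w[1]*np.cos(w[0])<.52 and .26<w[2]<.43 and -.1<w[3]<.7 and -.95<w[0]<.7 and abs(w[4])<1.5 for w in W)
def work(seed):
    g=np.random.default_rng(seed);best=(-99,None);t=time.time()
    new=lambda:np.array([g.uniform(-.9,.6),g.uniform(.43,.6),g.uniform(.27,.42),g.uniform(0,.6),g.uniform(-1.3,1.3)])
    while time.time()-t<240:
        cur=(-99,None)
        for _ in range(25):
            W=[new() for _ in range(g.integers(2,5))]
            if ok(W):
                s=score(W)
                if s>cur[0]:cur=(s,W)
        sd=1.;fails=0
        while fails<40 and time.time()-t<240 and cur[1] is not None:
            W=[w+sd*g.normal(0,[.12,.03,.03,.1,.2])*(g.random()<.6) for w in cur[1]]
            if not ok(W):continue
            s=score(W)
            if s>cur[0]:cur=(s,W);fails=0
            else:fails+=1;sd=max(.2,sd*.97)
        if cur[0]>best[0]:best=cur
    return best
if __name__=="__main__":
    np.set_printoptions(precision=3,suppress=True)
    import os;n=os.cpu_count();print(n)
    with Pool(n) as po:res=po.map(work,range(n))
    res.sort(key=lambda x:-x[0]);print([round(x[0],3) for x in res])
    for s,W in res[:2]:
        print(s,np.array(W).round(3).tolist())
        for o in evalp(W)[1]:print("  ",o[0].round(2),round(o[1],3),o[2])
E
OMP_NUM_THREADS=1 timeout 400 python3 plan2.py
```

```text
4
[np.float64(0.073), np.float64(0.072), np.float64(-0.202), np.float64(-0.202)]
0.07256187064899908 [[-0.406, 0.53, 0.285, 0.653, 0.219], [0.165, 0.485, 0.391, 0.569, -1.464], [-0.371, 0.517, 0.268, 0.041, -0.709]]
   [-0.53 -0.28  0.82  2.35  0.32  0.35  1.45] 0.035 True
   [-0.3   0.15 -0.42  1.75  0.57  1.54 -0.55] 0.081 True
   [ 0.26  0.16 -0.02  1.87  0.07  1.11  0.71] 0.359 True
   [ 0.58  0.09 -0.02  2.18 -0.62  0.51  2.67] 0.259 True
   [ 0.61  0.35 -0.16  2.17 -0.86  0.26  2.89] 0.073 True
   [ 0.6   0.34 -0.17  2.18 -0.87  0.24  2.88] 0.073 True
0.07226899710660284 [[0.623, 0.439, 0.294, 0.656, -1.461], [0.66, 0.615, 0.358, -0.076, 0.922]]
   [-0.68  0.22 -0.61  1.96  0.67  1.44 -0.82] 0.015 True
   [-0.27  0.37 -0.73  1.5   0.33  1.41  2.14] 0.414 True
   [ 0.58  0.09 -0.02  2.18 -0.62  0.51  2.67] 0.239 True
   [ 0.61  0.35 -0.16  2.17 -0.86  0.26  2.89] 0.072 True
   [ 0.6   0.34 -0.17  2.18 -0.87  0.24  2.88] 0.073 True
```

```bash
cat > leg.py <<'E'
from plan import *
import sys
from bench import r
W=[[-0.406,0.53,0.285,0.653,0.219],[0.165,0.485,0.391,0.569,-1.464],[-0.371,0.517,0.268,0.041,-0.709]]
o=r.get_obs();print("t",o["clock"],"q",o["joints"].round(2),"F",o["contact_force"].round(1),"w",round(o["grip_width"],4))
i=sys.argv[1]
R,p=(RT,pre) if i=="pre" else mk(W[int(i)])
s,w=go(o,p,R);n=max(np.linalg.norm(s)/25,np.linalg.norm(w)/.11)
print(s,w,"rows",np.ceil(n))
n=int(np.ceil(n))
print([[round(x*k/n,4 if j>2 else 1) for j,x in enumerate(s+w)]+[40] for k in range(1,min(n,8)+1)])
E
python3 leg.py 0
```

```text
t 6.6 q [-1.13 -0.33  1.46  2.21  0.25  0.5   1.82] F [ 0.5  0.3 -1.7] w 0.0424
[-2.3, 29.7, -33.8] [0.1229, -0.1321, 0.1902] rows 3.0
[[-0.8, 9.9, -11.3, 0.041, -0.044, 0.0634, 40], [-1.5, 19.8, -22.5, 0.0819, -0.0881, 0.1268, 40], [-2.3, 29.7, -33.8, 0.1229, -0.1321, 0.1902, 40]]
```

Request:
step_arm(moves=[[-0.5,6,-7,0.025,-0.026,0.038,40],[-1,12,-14,0.05,-0.053,0.076,40],[-1.5,18,-21,0.074,-0.08,0.114,40],[-2,24,-28,0.1,-0.106,0.152,40],[-2.3,29.7,-33.8,0.123,-0.132,0.19,40],[-2.3,29.7,-33.8,0.123,-0.132,0.19,40]])

```text
clock: 7.2
tcp_pos: [0.4858, -0.2098, 0.2841]
orientation: [0.234, 2.481, -0.08]
contact_force: [-1.0, -0.5, -1.4]
grip_width: 0.0419
gripper_force: 66.3
```

```bash
python3 leg.py 0;python3 leg.py 1
```

```text
t 7.2 q [-0.52 -0.22  0.79  2.34  0.27  0.32  1.46] F [-1.  -0.5 -1.4] w 0.0419
[-1.3, 0.7, -0.1] [-0.0014, -0.0012, -0.0003] rows 1.0
[[-1.3, 0.7, -0.1, -0.0014, -0.0012, -0.0003, 40]]
t 7.2 q [-0.52 -0.22  0.79  2.34  0.27  0.32  1.46] F [-1.  -0.5 -1.4] w 0.0419
[-16.2, 282.9, -122.4] [0.6363, 0.0746, 0.911] rows 13.0
[[-1.2, 21.8, -9.4, 0.0489, 0.0057, 0.0701, 40], [-2.5, 43.5, -18.8, 0.0979, 0.0115, 0.1402, 40], [-3.7, 65.3, -28.2, 0.1468, 0.0172, 0.2102, 40], [-5.0, 87.0, -37.7, 0.1958, 0.023, 0.2803, 40], [-6.2, 108.8, -47.1, 0.2447, 0.0287, 0.3504, 40], [-7.5, 130.6, -56.5, 0.2937, 0.0344, 0.4205, 40], [-8.7, 152.3, -65.9, 0.3426, 0.0402, 0.4905, 40], [-10.0, 174.1, -75.3, 0.3916, 0.0459, 0.5606, 40]]
```

Request:
step_arm(moves=[[-1.2,21.8,-9.4,0.049,0.006,0.07,40],[-2.5,43.5,-18.8,0.098,0.0115,0.14,40],[-3.7,65.3,-28.2,0.147,0.017,0.21,40],[-5.0,87.0,-37.7,0.196,0.023,0.28,40],[-6.2,108.8,-47.1,0.245,0.029,0.35,40],[-7.5,130.6,-56.5,0.294,0.034,0.42,40],[-8.7,152.3,-65.9,0.343,0.04,0.49,40],[-10.0,174.1,-75.3,0.392,0.046,0.56,40]])

```text
clock: 8.0
tcp_pos: [0.4827, -0.0309, 0.3521]
orientation: [1.091, 2.33, -0.322]
contact_force: [1.4, -0.1, -1.8]
grip_width: 0.0424
gripper_force: 66.4
```

```bash
python3 leg.py 1
```

```text
t 8.0 q [-0.22 -0.09 -0.22  2.11  0.66  1.04 -0.06] F [ 1.4 -0.1 -1.8] w 0.0424
[50.5, 68.3, -80.8] [0.2458, 0.029, 0.3491] rows 5.0
[[10.1, 13.7, -16.2, 0.0492, 0.0058, 0.0698, 40], [20.2, 27.3, -32.3, 0.0983, 0.0116, 0.1396, 40], [30.3, 41.0, -48.5, 0.1475, 0.0174, 0.2095, 40], [40.4, 54.6, -64.6, 0.1966, 0.0232, 0.2793, 40], [50.5, 68.3, -80.8, 0.2458, 0.029, 0.3491, 40]]
```

Request:
step_arm(moves=[[10,13.7,-16,0.049,0.006,0.07,40],[20,27,-32,0.098,0.012,0.14,40],[30,41,-48.5,0.147,0.017,0.21,40],[40,54.6,-64.6,0.197,0.023,0.279,40],[50.5,68,-81,0.246,0.029,0.349,40],[50.5,68,-81,0.246,0.029,0.349,40]])

```text
clock: 8.6
tcp_pos: [0.4792, 0.0823, 0.3909]
orientation: [1.597, 2.115, -0.465]
contact_force: [-0.7, 0.0, -2.3]
grip_width: 0.0422
gripper_force: 66.1
```

```bash
python3 leg.py 2
```

```text
t 8.6 q [-0.34  0.11 -0.34  1.8   0.56  1.49 -0.52] F [-0.7  0.  -2.3] w 0.0422
[-153.5, -71.4, 243.4] [-0.0642, 0.5241, -0.2061] rows 12.0
[[-12.8, -6.0, 20.3, -0.0053, 0.0437, -0.0172, 40], [-25.6, -11.9, 40.6, -0.0107, 0.0873, -0.0343, 40], [-38.4, -17.9, 60.9, -0.016, 0.131, -0.0515, 40], [-51.2, -23.8, 81.1, -0.0214, 0.1747, -0.0687, 40], [-64.0, -29.8, 101.4, -0.0267, 0.2184, -0.0859, 40], [-76.8, -35.7, 121.7, -0.0321, 0.2621, -0.1031, 40], [-89.5, -41.7, 142.0, -0.0374, 0.3057, -0.1202, 40], [-102.3, -47.6, 162.3, -0.0428, 0.3494, -0.1374, 40]]
```

```bash
cat > plan3.py <<'E'
from plan import *
from plan2 import ok
from bench import r
Q=np.array(r.get_obs()["joints"])
def sc(W): return evalp([np.array([.165,.485,.391,.569,-1.464])]+list(W),Q)
def work(seed):
    g=np.random.default_rng(seed);t=time.time();W=[np.array([-.371,.517,.268,.041,-.709])];b=(sc(W)[0],W)
    if seed==0:print("base",b[0])
    while time.time()-t<70:
        W=[w+g.normal(0,[.1,.025,.03,.1,.15]) for w in b[1]] if g.random()<.6 else [np.array([g.uniform(-.9,.6),g.uniform(.43,.6),g.uniform(.27,.42),g.uniform(0,.6),g.uniform(-1.4,1.4)])]
        if not ok(W) or W[0][1]*np.cos(W[0][0])>.49:continue
        s=sc(W)[0]
        if s>b[0]:b=(s,W)
    return b
if __name__=="__main__":
    with Pool(4) as po:res=po.map(work,range(4))
    for s,W in sorted(res,key=lambda x:-x[0])[:2]:
        print(s,W[0].round(3).tolist())
        for o in sc(W)[1]:print("  ",o[0].round(2),round(o[1],3),o[2])
E
OMP_NUM_THREADS=1 python3 plan3.py
```

```text
base 0.026959243015181045
0.07257832848180357 [-0.73, 0.602, 0.268, 0.188, -0.599]
   [-0.36  0.14 -0.35  1.75  0.56  1.53 -0.54] 0.391 True
   [0.37 0.23 0.21 1.8  0.12 1.   0.76] 0.328 True
   [ 0.58  0.09 -0.02  2.18 -0.62  0.51  2.67] 0.259 True
   [ 0.61  0.35 -0.16  2.17 -0.86  0.26  2.89] 0.073 True
   [ 0.6   0.34 -0.17  2.18 -0.87  0.24  2.88] 0.073 True
0.07257380812276581 [-0.702, 0.572, 0.264, -0.033, -0.754]
   [-0.36  0.14 -0.35  1.75  0.56  1.53 -0.54] 0.391 True
   [ 0.42  0.3   0.24  1.71 -0.07  1.2   0.8 ] 0.328 True
   [ 0.58  0.09 -0.02  2.18 -0.62  0.51  2.67] 0.26 True
   [ 0.61  0.35 -0.16  2.17 -0.86  0.26  2.89] 0.073 True
   [ 0.6   0.34 -0.17  2.18 -0.87  0.24  2.88] 0.073 True
```

```bash
sed -i 's/\[-0.371,0.517,0.268,0.041,-0.709\]/[-0.73,0.602,0.268,0.188,-0.599]/' leg.py; python3 leg.py 2
```

```text
t 8.6 q [-0.34  0.11 -0.34  1.8   0.56  1.49 -0.52] F [-0.7  0.  -2.3] w 0.0422
[-319.4, -162.0, 349.0] [0.0136, 0.379, 0.0331] rows 21.0
[[-15.2, -7.7, 16.6, 0.0006, 0.018, 0.0016, 40], [-30.4, -15.4, 33.2, 0.0013, 0.0361, 0.0032, 40], [-45.6, -23.1, 49.9, 0.0019, 0.0541, 0.0047, 40], [-60.8, -30.9, 66.5, 0.0026, 0.0722, 0.0063, 40], [-76.0, -38.6, 83.1, 0.0032, 0.0902, 0.0079, 40], [-91.3, -46.3, 99.7, 0.0039, 0.1083, 0.0095, 40], [-106.5, -54.0, 116.3, 0.0045, 0.1263, 0.011, 40], [-121.7, -61.7, 133.0, 0.0052, 0.1444, 0.0126, 40]]
```

Request:
step_arm(moves=[[-20,-10,22,0.001,0.024,0.002,40],[-40,-20,44,0.002,0.047,0.004,40],[-60,-30,65,0.003,0.071,0.006,40],[-80,-40,87,0.004,0.095,0.008,40],[-100,-51,109,0.004,0.118,0.01,40],[-120,-61,131,0.005,0.142,0.012,40],[-140,-71,153,0.006,0.166,0.014,40],[-160,-81,174,0.007,0.19,0.017,40]])

```text
clock: 9.4
tcp_pos: [0.4611, -0.1654, 0.3301]
orientation: [1.724, 2.234, -0.327]
contact_force: [0.8, -0.5, -1.5]
grip_width: 0.0418
gripper_force: 66.2
```

```bash
python3 leg.py 2
```

```text
t 9.4 q [ 0.01 -0.   -0.04  2.    0.42  1.09  0.04] F [ 0.8 -0.5 -1.5] w 0.0418
[-186.4, -72.2, 140.7] [0.0064, 0.1903, 0.0138] rows 10.0
[[-18.6, -7.2, 14.1, 0.0006, 0.019, 0.0014, 40], [-37.3, -14.4, 28.1, 0.0013, 0.0381, 0.0028, 40], [-55.9, -21.7, 42.2, 0.0019, 0.0571, 0.0041, 40], [-74.6, -28.9, 56.3, 0.0026, 0.0761, 0.0055, 40], [-93.2, -36.1, 70.3, 0.0032, 0.0951, 0.0069, 40], [-111.8, -43.3, 84.4, 0.0038, 0.1142, 0.0083, 40], [-130.5, -50.5, 98.5, 0.0045, 0.1332, 0.0097, 40], [-149.1, -57.8, 112.6, 0.0051, 0.1522, 0.011, 40]]
```

Request:
step_arm(moves=[[-27,-10,20,0.001,0.027,0.002,40],[-53,-21,40,0.002,0.054,0.004,40],[-80,-31,60,0.003,0.082,0.006,40],[-107,-41,80,0.004,0.109,0.008,40],[-133,-52,100,0.005,0.136,0.01,40],[-160,-62,120,0.006,0.163,0.012,40],[-186,-72,141,0.006,0.19,0.014,40],[-186,-72,141,0.006,0.19,0.014,40]])

```text
clock: 10.2
tcp_pos: [0.4458, -0.4051, 0.2672]
orientation: [1.852, 2.346, -0.18]
contact_force: [-0.3, -0.7, -2.5]
grip_width: 0.0418
gripper_force: 66.2
```

```bash
python3 leg.py pre
```

```text
t 10.2 q [0.38 0.25 0.22 1.83 0.1  0.94 0.77] F [-0.3 -0.7 -2.5] w 0.0418
[127.4, 108.0, 16.0] [-0.4862, -0.2801, -1.2962] rows 13.0
[[9.8, 8.3, 1.2, -0.0374, -0.0215, -0.0997, 40], [19.6, 16.6, 2.5, -0.0748, -0.0431, -0.1994, 40], [29.4, 24.9, 3.7, -0.1122, -0.0646, -0.2991, 40], [39.2, 33.2, 4.9, -0.1496, -0.0862, -0.3988, 40], [49.0, 41.5, 6.2, -0.187, -0.1077, -0.4985, 40], [58.8, 49.8, 7.4, -0.2244, -0.1293, -0.5982, 40], [68.6, 58.2, 8.6, -0.2618, -0.1508, -0.698, 40], [78.4, 66.5, 9.8, -0.2992, -0.1724, -0.7977, 40]]
```

Request:
step_arm(moves=[[10,8,1,-0.037,-0.022,-0.1,40],[20,17,2,-0.075,-0.043,-0.2,40],[29,25,4,-0.112,-0.065,-0.3,40],[39,33,5,-0.15,-0.086,-0.4,40],[49,41,6,-0.187,-0.108,-0.5,40],[59,50,7,-0.224,-0.129,-0.6,40],[69,58,9,-0.262,-0.151,-0.7,40],[78,66,10,-0.3,-0.172,-0.8,40]])

```text
clock: 11.0
tcp_pos: [0.4953, -0.3099, 0.2436]
orientation: [0.655, 2.658, -0.054]
contact_force: [-0.2, 0.3, -1.3]
grip_width: 0.0422
gripper_force: 65.1
```

```bash
python3 leg.py pre
```

```text
t 11.0 q [ 0.49  0.14 -0.01  2.07 -0.11  0.54  1.66] F [-0.2  0.3 -1.3] w 0.0422
[5.7, 54.6, 19.0] [-0.1789, -0.1051, -0.4849] rows 5.0
[[1.1, 10.9, 3.8, -0.0358, -0.021, -0.097, 40], [2.3, 21.8, 7.6, -0.0716, -0.042, -0.194, 40], [3.4, 32.8, 11.4, -0.1073, -0.0631, -0.2909, 40], [4.6, 43.7, 15.2, -0.1431, -0.0841, -0.3879, 40], [5.7, 54.6, 19.0, -0.1789, -0.1051, -0.4849, 40]]
```

Request:
step_arm(moves=[[1,11,4,-0.036,-0.021,-0.097,40],[2,22,8,-0.072,-0.042,-0.194,40],[3,33,11,-0.107,-0.063,-0.291,40],[4.6,44,15,-0.143,-0.084,-0.388,40],[5.7,54.6,19,-0.179,-0.105,-0.485,40],[5.7,54.6,19,-0.179,-0.105,-0.485,40],[5.7,54.6,19,-0.179,-0.105,-0.485,40]])

```text
clock: 11.7
tcp_pos: [0.523, -0.2627, 0.2275]
orientation: [-0.043, 2.618, 0.014]
contact_force: [-0.0, -0.1, -2.0]
grip_width: 0.0423
gripper_force: 65.1
```

```bash
python3 st.py R 0 -7.8 80; python3 - <<'E'
from h import *
from bench import r
from scipy.spatial.transform import Rotation as Ro
o=r.get_obs();Rm=Ro.from_rotvec(o["orientation"]).as_matrix()
a=[]
f={n:r.grab_frame(n) for n in("scene","top")}
for n in f:np.savez(f"pics/{n}2.npz",**f[n])
for n,u,v in(("scene",300,130),("top",300,150)):
    a.append(cv2.resize(f[n]["image"][v:v+75,u:u+100,::-1],(400,300),interpolation=cv2.INTER_CUBIC))
cv2.imwrite("pics/p2.png",np.hstack(a))
E
```

```text
t 11.7 tcp [ 0.523  -0.2627  0.2275] grasp pt in guard frame mm [  0.6  -9.1 160.1] w 42.3
F guard frame [-1.  -0.1 -1.7] grip 65.08660912513733 j [ 0.72  0.18 -0.24  2.11 -0.51  0.45  2.51]
to target ([0.5, 1.6, 80.1], [-0.0026, -0.0008, -0.0083])
```

View pics/p2.png

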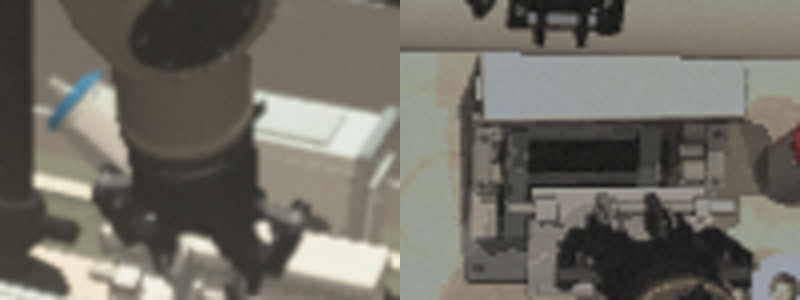

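The top half shows the guard held square to the empty head: the plate's uphill edge runs level at row 190, the stub is at (515,207) and the pin end at (715,207). Now I descend.

Request:
step_arm(moves=[[-0.1,1.4,20,0,0,-0.008,40],[-0.1,1.4,40,0,0,-0.008,40],[-0.1,1.4,60,0,0,-0.008,40],[-0.1,1.4,80,0,0,-0.008,40],[-0.1,1.4,90,0,0,-0.008,40],[-0.1,1.4,95,0,0,-0.008,40],[-0.1,1.4,95,0,0,-0.008,40]])

```text
clock: 12.5
tcp_pos: [0.5715, -0.2585, 0.1457]
orientation: [-0.058, 2.617, 0.013]
contact_force: [0.6, 0.3, -1.1]
grip_width: 0.0424
gripper_force: 65.1
```

```bash
python3 st.py R -0.6 -7.8 40; python3 - <<'E'
from h import *
from bench import r
a=[]
f=r.grab_frame("top")
a=cv2.resize(f["image"][158:218,310:390,::-1],(640,480),interpolation=cv2.INTER_CUBIC)
cv2.imwrite("pics/p3.png",a)
E
```

```text
t 12.5 tcp [ 0.5715 -0.2585  0.1457] grasp pt in guard frame mm [ 1.8 -7.  64.9] w 42.4
F guard frame [-0.   0.3 -1.3] grip 65.07532954216003 j [ 0.69  0.36 -0.28  2.1  -0.55  0.26  2.56]
to target ([2.4, -0.8, 24.9], [-0.0009, 0.0005, 0.0027])
```

View pics/p3.png

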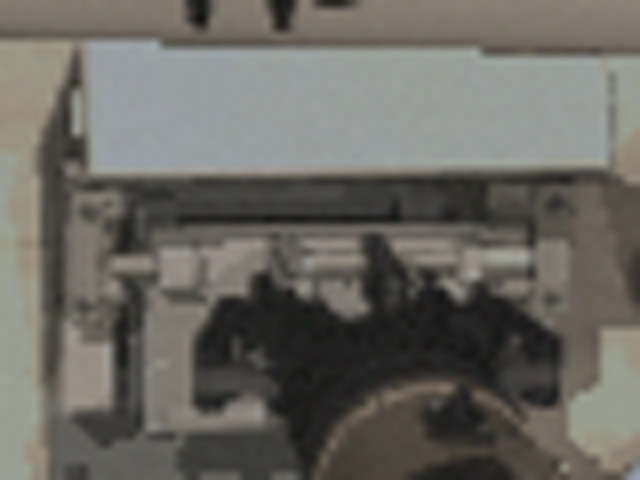

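The stub end is at (110,263), beside the left bracket's inner edge, and the pin end is at (530,258), by the right bracket. I go on down gently, watching the force.

Request:
step_arm(moves=[[2.4,-0.8,4,0,0,0,40],[2.4,-0.8,8,0,0,0,40],[2.4,-0.8,12,0,0,0,40],[2.4,-0.8,16,0,0,0,40],[2.4,-0.8,16,0,0,0,40]])

```text
clock: 13.05
tcp_pos: [0.5775, -0.2589, 0.1302]
orientation: [-0.059, 2.617, 0.013]
contact_force: [0.3, 1.1, -2.3]
grip_width: 0.042
gripper_force: 65.1
```

```bash
python3 st.py R -0.6 -7.8 40
```

```text
t 13.05 tcp [ 0.5775 -0.2589  0.1302] grasp pt in guard frame mm [-0.8 -7.6 48.5] w 42.0
F guard frame [-0.9  1.  -2.2] grip 65.0707483291626 j [ 0.69  0.4  -0.3   2.09 -0.56  0.23  2.58]
to target ([-0.2, -0.2, 8.5], [-0.0004, 0.0004, 0.0028])
```

Request:
step_arm(moves=[[0,0,3,0,0,0,40],[0,0,5,0,0,0,40],[0,0,7,0,0,0,40],[0,0,8,0,0,0,40],[0,0,8,0,0,0,40]])

```text
clock: 13.55
tcp_pos: [0.5815, -0.2589, 0.1237]
orientation: [-0.058, 2.617, 0.012]
contact_force: [0.1, -0.1, -1.8]
grip_width: 0.0418
gripper_force: 65.1
```

```bash
python3 st.py R -0.6 -7.8 40
```

```text
t 13.55 tcp [ 0.5815 -0.2589  0.1237] grasp pt in guard frame mm [-0.5 -7.8 40.9] w 41.8
F guard frame [-0.8 -0.1 -1.6] grip 65.11973261833191 j [ 0.69  0.41 -0.3   2.09 -0.56  0.22  2.58]
to target ([0.1, 0.0, 0.9], [-0.001, 0.0009, 0.0029])
```

Free so far; down by small steps to the ledges.

Request:
step_arm(moves=[[0,0,1,0,0,0,40],[0,0,2,0,0,0,40],[0,0,2,0,0,0,40]])

```text
clock: 13.85
tcp_pos: [0.5823, -0.259, 0.1223]
orientation: [-0.058, 2.616, 0.012]
contact_force: [-3.1, 0.4, 2.2]
grip_width: 0.0421
gripper_force: 65.5
```

```bash
python3 st.py R -0.6 -7.8 40
```

```text
t 13.85 tcp [ 0.5823 -0.259   0.1223] grasp pt in guard frame mm [-0.6 -7.9 39.3] w 42.1
F guard frame [-1.5  0.5  3.4] grip 65.52592635154724 j [ 0.69  0.42 -0.3   2.09 -0.56  0.21  2.58]
to target ([0.0, 0.1, -0.7], [-0.0011, 0.0009, 0.0029])
```

Request:
step_arm(moves=[[0,1.5,-0.3,0,0,0,40],[0,3,-0.3,0,0,0,40],[0,4.5,-0.3,0,0,0,40],[0,6,-0.3,0,0,0,40],[0,7.5,-0.3,0,0,0,40],[0,7.5,-0.3,0,0,0,40]])

```text
clock: 14.45
tcp_pos: [0.582, -0.2512, 0.1224]
orientation: [-0.059, 2.616, 0.012]
contact_force: [-0.7, -1.1, 0.2]
grip_width: 0.0424
gripper_force: 65.4
```

```bash
python3 st.py R -0.6 2 40
```

```text
t 14.45 tcp [ 0.582  -0.2512  0.1224] grasp pt in guard frame mm [-0.5 -0.1 39.4] w 42.4
F guard frame [-0.5 -1.1  0.5] grip 65.3694999217987 j [ 0.67  0.41 -0.3   2.1  -0.57  0.21  2.58]
to target ([0.1, 2.1, -0.6], [-0.0009, 0.001, 0.0031])
```

Request:
step_arm(moves=[[0,1,0,0,0,0,40],[0,2,0,0,0,0,40],[0,3,0,0,0,0,40],[0,4,0,0,0,0,40],[0,5,0,0,0,0,40],[0,5,0,0,0,0,40]])

```text
clock: 15.05
tcp_pos: [0.5817, -0.2497, 0.1227]
orientation: [-0.054, 2.615, 0.006]
contact_force: [-1.5, -7.8, -1.4]
grip_width: 0.042
gripper_force: 65.5
```

```bash
python3 st.py R -0.6 2 40
```

```text
t 15.05 tcp [ 0.5817 -0.2497  0.1227] grasp pt in guard frame mm [-0.6  1.5 39.8] w 42.0
F guard frame [-2.3 -7.7 -0.4] grip 65.5090320110321 j [ 0.66  0.41 -0.29  2.1  -0.57  0.2   2.57]
to target ([0.0, 0.6, -0.2], [-0.0062, 0.0022, 0.0009])
```

Request:
step_arm(moves=[[0,0,0,0,0,0,48],[0,0,0,0,0,0,54],[0,-2,0,0,0,0,60],[0,-4,0,0,0,0,66],[0,-6,0,0,0,0,72],[0,-8,0,0,0,0,78],[0,-11,0,0,0,0,85],[0,-13,0,0,0,0,85]])

```text
clock: 15.85
tcp_pos: [0.5824, -0.2595, 0.1223]
orientation: [-0.059, 2.617, 0.013]
contact_force: [0.4, 0.1, -0.0]
grip_width: 0.0847
gripper_force: 0.0
```

```bash
python3 st.py R -0.6 -8 80; python3 - <<'E'
from h import *
from bench import r
s0=load("scene0")
for n in("scene","top"):
  f=r.grab_frame(n);np.savez(f"pics/{n}4.npz",**f);C=cloud(f);g=(C-SR)@G(AR)*1000
  m=(abs(g[...,0])<14)&(g[...,2]>18)&(g[...,2]<60)&(abs(g[...,1])<60)
  p=g[m];print(n,m.sum(),np.histogram(p[:,1],bins=np.arange(-60,61,5)))
E
```

```text
t 15.85 tcp [ 0.5824 -0.2595  0.1223] grasp pt in guard frame mm [-0.5 -8.4 39.3] w 84.7
F guard frame [ 0.4  0.1 -0.2] grip 0.0 j [ 0.69  0.42 -0.3   2.09 -0.57  0.22  2.59]
to target ([0.0, 0.4, -40.7], [-0.0007, 0.0009, 0.0029])
scene 113 (array([ 9,  7,  0,  4, 21,  6,  0,  0,  0,  0,  0,  0,  0,  0,  1, 30, 10,
        0,  1, 15,  5,  4,  0,  0]), array([-60, -55, -50, -45, -40, -35, -30, -25, -20, -15, -10,  -5,   0,
         5,  10,  15,  20,  25,  30,  35,  40,  45,  50,  55,  60]))
top 70 (array([ 3,  7,  0,  1, 13, 11,  0,  0,  0,  0,  0,  0,  0,  0,  0, 11, 11,
        0,  1,  6,  3,  3,  0,  0]), array([-60, -55, -50, -45, -40, -35, -30, -25, -20, -15, -10,  -5,   0,
         5,  10,  15,  20,  25,  30,  35,  40,  45,  50,  55,  60]))
```

The pin has sprung out: the plate reads at about -38 and the ear at about +20, both clear of the pads. I retreat.

Request:
step_arm(moves=[[0,0,-15,0,0,0,85],[0,0,-40,0,0,0,85],[0,0,-70,0,0,0,85],[0,0,-110,0,0,0,85],[0,0,-140,0,0,0,85],[0,0,-160,0,0,0,85],[0,0,-160,0,0,0,85],[0,0,-160,0,0,0,85]])

```text
clock: 16.75
tcp_pos: [0.5023, -0.2625, 0.2608]
orientation: [-0.059, 2.616, 0.012]
contact_force: [0.5, -0.5, -0.2]
grip_width: 0.0852
gripper_force: 0.0
```

```bash
python3 - <<'E'
from h import *
from bench import r
L={n:load(n+"0") for n in("scene","top")}
a=[]
def stats(g,im):
  m=(abs(g[...,0])<10)&(g[...,2]>18)&(g[...,2]<50)
  d=lambda lo,hi:(m&(g[...,1]>lo)&(g[...,1]<hi))
  e,p=g[d(5,30)],g[d(-50,-20)]
  q=g[(g[...,0]>-70)&(g[...,0]<-25)&(g[...,1]>-50)&(g[...,1]<-30)&(abs(g[...,2]+8)<12)]; pl=g[(g[...,0]>-70)&(g[...,0]<-25)&(abs(g[...,1])<55)&(abs(g[...,2]+8)<12)]
  fit=np.linalg.lstsq(np.c_[pl[:,:2],np.ones(len(pl))],pl[:,2],rcond=None)[0] if len(pl)>5 else None
  return len(e),np.median(e,0).round(1),len(p),np.median(p,0).round(1),"plate",len(pl),fit
for n,u,v in(("scene",305,190),("top",305,160)):
  f=r.grab_frame(n)
  print(n,"before L",*stats((cloud(L[n])-SL)@G(AL)*1000,0));print(n,"now R",*stats((cloud(f)-SR)@G(AR)*1000,0))
  a.append(cv2.resize(f["image"][v:v+75,u:u+100,::-1],(400,300),interpolation=cv2.INTER_CUBIC))
cv2.imwrite("pics/p5.png",np.hstack(a));o=r.get_obs();print(o["clock"],o["tcp_pos"],o["contact_force"])
E
```

```text
scene before L 38 [ 0.2 17.1 33.7] 32 [  0.6 -37.8  34.3] plate 382 [-7.10104596e-02  6.27819157e-03 -1.09685539e+01]
scene now R 17 [-2.  16.  38.4] 14 [ -0.7 -39.2  34.2] plate 530 [-6.10584409e-02 -1.85591680e-03 -1.07905288e+01]
top before L 17 [ 3.4 14.7 32.8] 16 [ -1.2 -39.1  45.9] plate 423 [-5.15960976e-02 -8.80817580e-04 -1.07924870e+01]
top now R 18 [ 1.2 21.1 44.7] 21 [ -0.2 -34.9  38.4] plate 433 [-3.07326903e-02 -1.96832584e-03 -9.35601105e+00]
16.85 [ 0.50220072 -0.26196611  0.25960524] [ 0.12052979  0.52308818 -0.62246979]
```

View pics/p5.png

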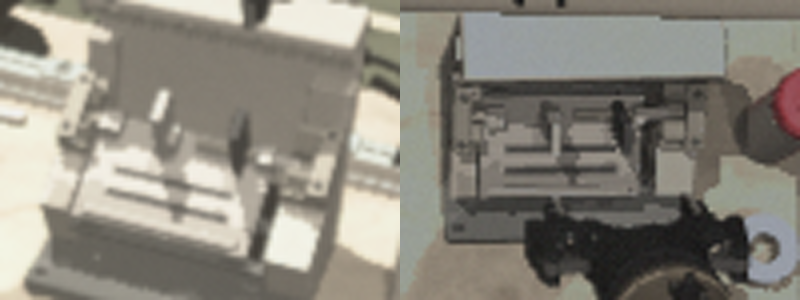

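```bash
python3 -c "
from bench import r
print(r.hand_in())"
```

```text
the job is handed in; nothing more can be done
None
```

The guard was moved to the other feed head, slid left to its stop and its pin released; the last pictures show it lying flat with the pin out. One wrist-force reading of about 167 N, above the 120 N limit, came up during the transfer when a joint ran into its limit, so the run may be judged failed on that; it was handed in at about 17 s with no verdict returned.

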